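Set the iris of the cigar draw tester to ring gauge 40 and take a test draw

TASK

Set the draw tester up for the thin format: with a fingertip gently push the knob of its iris lever round until the lever's point stands at ring gauge 40, the third long mark of the scale counted from the wide-open end where the lever is now. Then press the tester's black test button fully down for a moment, let it come up, and leave the tester set. Do not grip or lift anything, and leave the cup and the other things on the bench where they are.

Things in the scene. Friction and masses are not known exactly. Their poses are not given: they have to be found in the camera images.
- tester: cigar draw tester: grey case 230 x 330 x 83 mm (x, y, z), fixed, aluminium deck; origin under its middle on the bench, front (operator's side) at -x, y to its left, z up. On the deck, left: the iris, a knurled dark ring 80 mm across, its top 19 mm above the deck, with a lever; right rear: a dial gauge 88 mm across, up to 32 mm above the deck; right front: the test button
- iris_axis (a point): the upright axis of the iris ring, at deck height (83 mm above the bench); 20 mm towards +x and 60 mm towards +y from the tester's middle
- iris (a joint): angle of iris ring and lever, rad, growing counterclockwise from above as the iris closes: 0 at the wide-open stop (lever on the first long mark, gauge 60) to 2.094 (last long mark, gauge 30). At angle q the lever points 2.094 + q from the tester's +x. It starts at 0.05 to 0.5. Friction (2.5 N at the knob) keeps it where it is left
- iris_knob (a point): middle of the upright black knob on the lever, 15 mm across, 66 mm from the axis; the grip of the knob reaches from 24 mm to 51 mm above the deck (this point is 35 mm above it). Below it the flat steel lever, 9 mm wide, its top 15 mm above the deck
- lever_point (a point): the tip of the lever's point, 80 mm from the axis, 12 mm above the deck
- mark_40 (a point): inner end of the third long mark (gauge 40, iris at 1.396 rad), on the deck, 83 mm from the axis. Black marks 4 mm wide lie around the front of the ring every 20 degrees, alternately long (22 mm: gauges 60, 50, 40, 30 at 0, 0.698, 1.396, 2.094 rad) and short (10 mm: 55, 45, 35)
- test_button (a joint): travel of the round black test button in m, 0 up, 0.006 fully down; a spring returns it; fully down takes about 5 N. The gauge needle swings while it is down
- test_button_top (a point): centre of the button's top face, 26 mm across, on the right front of the deck
- cup: small white plastic cup standing on the rear of the deck, 44 mm across, 30 mm high; origin under it. Leave it
- gauge_plate: ring-gauge plate, aluminium with rows of dark holes, 120 x 130 x 4 mm with a wooden handle 90 mm long towards its +y, lying in front of the tester; origin under the plate's middle. Leave it
- glue_pot: small clear jar with a steel lid, 58 mm across, 60 mm high, at the tester's front right; origin under it. Leave it
- screwdriver: yellow-handled screwdriver, 190 mm long, lying behind the tester. Leave it
- standards: wooden block 130 x 55 x 35 mm with four upright steel calibration rods, 110 mm high in all, to the left; origin under its middle. Leave it
- mould: wooden cigar mould 280 x 130 x 45 mm with a row of grooves, to the right; origin under its middle. Leave it

How it is judged:
On the way, in this order (a step that is already met when the one before it is completed fails the run):
1. the lever's point stands at the third long mark (gauge 40) and is at rest (value of joint iris between 1.326 and 1.466 rad and velocity of joint iris between -0.05 and 0.05 rad/s), for 0.2 s.
2. the test button is pressed fully down with the iris at the mark (value of joint test_button above 0.0045 m and value of joint iris between 1.326 and 1.466 rad), for 0.1 s.
At the end, for the whole second after the job is handed in: The lever's point is within 4 degrees (one ring gauge, about 5.5 mm along the scale) of the third long mark and at rest, the button has been pressed at least three quarters of its travel after that and is up again, nothing else was moved (value of joint iris between 1.326 and 1.466 rad and velocity of joint iris between -0.03 and 0.03 rad/s and value of joint test_button below 0.0015 m); the robot touches nothing.
It fails at once if a bystander is moved or lifted by more than 25 mm (distance of any of cup, gauge_plate, glue_pot, screwdriver, standards, mould from where it was at the start of the episode above 0.025 m).
It fails at once if the lever is squeezed between the fingers or forced (over 30 N) (contact force between the fingers and iris above 30 N).
It also fails if it takes over 48 s, if anything falls off the work surface, if the arm or the gripper's body presses on something with over 40 N, if the wrist force passes 120 N, or if a joint passes its speed limit or range.

ROBOT

A 6-joint arm with a two-finger parallel gripper is mounted at the origin on the work surface. World frame = base frame: x ahead of the robot, y to its left, z up, the work surface at z = 0. Lengths are in m, angles in rad, forces in N, time in s.
With the tool pointing down it reaches from about 0.225 to 0.875 m from the base axis. Payload 3.4 kg.
Tool frame: the origin (TCP) lies at the very end of the fingers, on their centre line; the grasp point (between the pads) lies 19 mm behind it; z points along the fingers, y is the direction in which the jaws open and shut (so a half turn about z gives the same grasp; the last joint's range is limited). The gripper opens to 85 mm and grips with 20 to 120 N. Pads are 22 mm wide; open, the fingers measure 114 mm over their backs; the gripper's body (76 mm by 85 mm) begins 54 mm behind the grasp point. The pads swing forward as they close: fully open they stand 13 mm farther back than shut.
Start: joints at [1.158, 0.276, 1.505, -0, 1.361, -0.121], TCP at [0.165, 0.551, 0.231] pointing down, gripper open.
Joint ranges: [-2.89, 2.89], [-0.75, 2.08], [0.22, 2.7], [-1.18, 4.32], [0.11, 2.71], [-2.7, 2.7]. Speed limits (rad/s): [2.57, 2.57, 3.14, 3.14, 3.14, 3.14].

INTERFACE

Orientations are given as a unit quaternion [w, x, y, z].
In Python, from rig import get_state, get_image, calibration, sign_off gives the robot as it stands. The module is installed in compiled form; this text tells all that it offers.
- The arm moves only by the tool drive_tool, never from a script. Its argument "targets" is one flat list of numbers, 7 for each row, row after row: the turn, a rotation vector about the tool's x, y, z in degrees, then the shift along the tool's x, y, z in mm, then the opening, from 0 (shut) to 1 (fully open). In form: [wx, wy, wz, tx, ty, tz, fingers, wx, wy, wz, tx, ty, tz, fingers, ...]. A call has 1 to 12 rows; each row shifts and turns the commanded pose from where the row before left it, along the tool's axes as they then stand; what a row does not reach is not made up. A row lasts 1/8 s, in which the tool goes at most 62.5 mm and 10.7 degrees, less where a joint would pass 70% of its speed; a pose out of reach is approached as far as the arm can. A call is refused whole if a number of a shift passes 62.5 or a number of a turn 10.7, either way. A call with a gripper value outside its range is refused whole. The fingers move at their own pace and stop on an object; "grip_force" is the grip in N (left out, the last holds). Time passes only in rows, so rows that do not move let the fingers close. It gives the time, the measured TCP pose, the force and the opening at its end, in the units of the state.
- get_state(): the state, without advancing time (a new reading comes with each control period).
- get_image(name): name is "scene" or "top" or "wrist"; returns the picture (420x560x3 uint8, red, green, blue); there is no depth.
- calibration(name): a dict with "mtx" (3x3 intrinsics, pixels), "world_to_cam" (4x4, takes a point from world to camera coordinates); the wrist camera has in their place "hand_eye" (4x4, takes a point from camera to tool coordinates, whose origin is the TCP and whose axes are the flange's). Camera axes: x right, y down, z forward; pixel columns grow to the right and rows downward; lengths in m; the calibration is good to about 2 mm. A picture is of the moment at which its call begins: read the wrist's pose just before it. calibration takes no time and is no camera call.
- sign_off(): hands the job in, once; it reports no verdict.
The state is a dict: "clock": time; "qpos": joint angles; "qd": joint speeds; "effort": joint torques, N m; "position": TCP position; "ee_rot": TCP orientation; "contact_force": force on the tool from outside, world axes, zero at the start; "moment": the same for the moment, N m; "width": finger opening in m.
Only numpy, scipy, OpenCV 4.12 (cv2) and the standard library are available. Lean on these libraries where they do the work, as an engineer would, in place of code of your own. Each camera call takes 0.05 s, during which the arm holds its last target.

## Working session

There is one attempt and no reset: what is moved stays moved. The work goes in short steps, Python scripts to look and compute and a tool call to move; the robot and the scene stay as the last step left them, time stands still between calls to the robot, and variables do not carry over. Pictures are saved under pics/ and viewed, and the job is handed in when it is done.

Besides the shell and the picture viewer there is one more tool, called after ">>>" as name(argument=value, ...) on one line, values as JSON. drive_tool: Moves the arm, as the interface text tells. Its arguments: {"type":"object","properties":{"targets":{"type":"array"},"grip_force":{"type":"number"}},"required":["targets"]}

```bash
mkdir -p pics; python3 - <<'E'
from rig import *
import cv2
s=get_state();print(s)
for n in("scene","top","wrist"):
    cv2.imwrite(f"pics/{n}0.png",get_image(n)[:,:,::-1]);print(n,calibration(n))
E
```

```text
{'clock': 0.0, 'qpos': array([ 1.15801535e+00,  2.76557363e-01,  1.50611870e+00,  1.58459805e-05,
        1.36066884e+00, -1.20999387e-01]), 'qd': array([-2.02884921e-05,  1.79291432e-03, -7.19421096e-04,  1.55895413e-04,
       -3.78458862e-04,  1.24370648e-03]), 'effort': array([-1.29463187e-03, -4.16777802e+01, -2.45806217e+01, -4.19556000e-04,
        1.12264819e-02, -5.56352660e-06]), 'position': array([0.165196  , 0.55022331, 0.2304669 ]), 'ee_rot': array([-2.38536603e-04,  1.45375405e-01,  9.89376179e-01, -8.43065219e-04]), 'contact_force': array([ 0.96904704,  0.0680516 , -0.46378276]), 'moment': array([0.0424759 , 0.00909333, 0.02301805]), 'width': 0.08588906284012478}
scene {'mtx': array([[421.15134191,   0.        , 282.63090611],
       [  0.        , 421.15134191, 212.76239014],
       [  0.        ,   0.        ,   1.        ]]), 'world_to_cam': array([[ 0.53781784,  0.8430046 , -0.00975762, -0.30436303],
       [ 0.52238638, -0.34231042, -0.78098403, -0.21510212],
       [-0.66171327,  0.41492989, -0.62447477,  1.4397352 ],
       [ 0.        ,  0.        ,  0.        
[... 269 characters left out ...]
[-0.98232035,  0.0217299 , -0.18594233,  0.57684213],
       [ 0.18623493,  0.01230465, -0.98242819,  1.3617306 ],
       [ 0.        ,  0.        ,  0.        ,  1.        ]])}
wrist {'mtx': array([[339.36546398,   0.        , 278.38882509],
       [  0.        , 339.36546398, 205.43676451],
       [  0.        ,   0.        ,   1.        ]]), 'hand_eye': array([[-1.73994845e-04, -9.64886102e-01, -2.62668576e-01,
         6.66204965e-02],
       [ 9.99999759e-01, -3.44591958e-04,  6.03411304e-04,
        -6.83442687e-04],
       [-6.72736660e-04, -2.62668408e-01,  9.64885929e-01,
        -1.42525960e-01],
       [ 0.00000000e+00,  0.00000000e+00,  0.00000000e+00,
         1.00000000e+00]])}
```

View pics/top0.png

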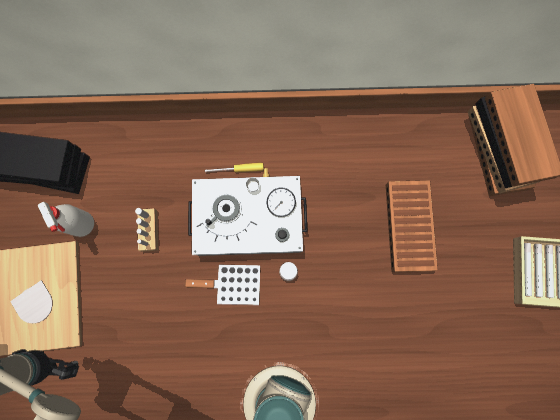

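View pics/scene0.png

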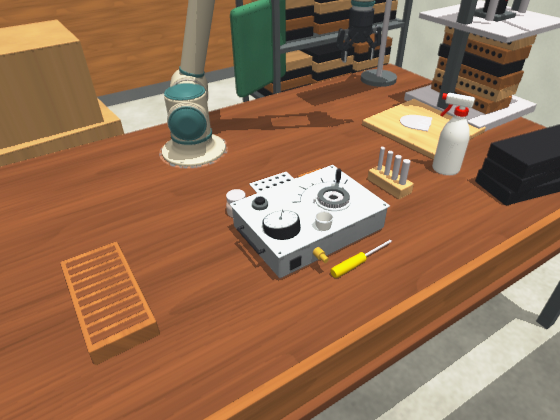

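View pics/wrist0.png

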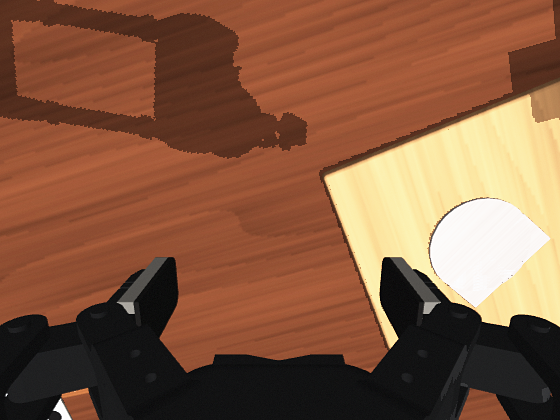

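The top view shows the tester's deck at px (192-302, 178-255), the ring at (226,208), the lever knob at about (209,222) and the button at (282,235). I'll zoom in.

```bash
python3 - <<'E'
import cv2
im=cv2.imread("pics/top0.png")[165:310,170:320]
cv2.imwrite("pics/topz.png",cv2.resize(im,None,fx=5,fy=4.1*1.0 if 0 else 4,interpolation=cv2.INTER_CUBIC))
E
```

```text
(no output)
```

View pics/topz.png

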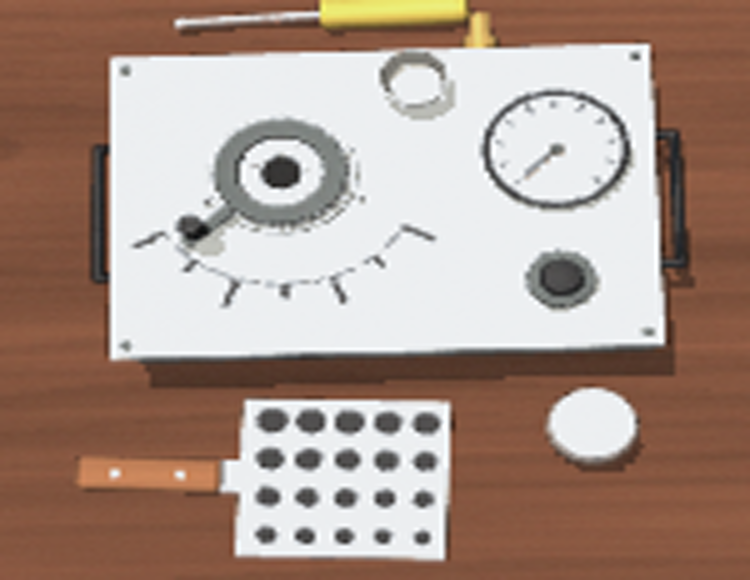

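```bash
cat > h.py <<'E'
import numpy as np,cv2
from rig import *
from scipy.optimize import least_squares
def proj(n,P):
    c=calibration(n);M=c["world_to_cam"];p=(M[:3,:3]@np.atleast_2d(P).T).T+M[:3,3]
    q=(c["mtx"]@p.T).T;return q[:,:2]/q[:,2:]
def back(n,uv,z):
    c=calibration(n);M=c["world_to_cam"];R=M[:3,:3];o=-R.T@M[:3,3]
    d=R.T@np.linalg.inv(c["mtx"])@np.array([*uv,1.]);return o+d*(z-o[2])/d[2]
def T(p,P):
    c,s=np.cos(p[2]),np.sin(p[2]);P=np.atleast_2d(P).astype(float)
    return np.c_[p[0]+c*P[:,0]-s*P[:,1],p[1]+s*P[:,0]+c*P[:,1],P[:,2]]
E
python3 - <<'E'
from h import *
Z=lambda u,v:(170+u/5-.4,165+v/4-.4)
C=np.array([[.115,.165,.083],[.115,-.165,.083],[-.115,-.165,.083],[-.115,.165,.083]])
uv=np.array([Z(110,57),Z(650,44),Z(665,344),Z(110,357)])
r=least_squares(lambda p:(proj("top",T(p,C))-uv).ravel(),[.5,0.06,0]);p=r.x
print(p,r.fun)
def loc(w):
    c,s=np.cos(p[2]),np.sin(p[2]);d=w[:2]-p[:2];return [c*d[0]+s*d[1],-s*d[0]+c*d[1]]
b=back("top",Z(561,277),.083+.014);print("btn",b,loc(b))
a=back("top",Z(282,172),.083+.015);print("ring",a,loc(a))
k=back("top",Z(189,225),.083+.051);l=np.array(loc(k))-[.02,.06];print("knob",k,l,np.hypot(*l),np.arctan2(l[1],l[0])-2.094)
for z in [(148,240),(190,265),(232,292),(285,291),(340,289),(378,260),(420,233)]:
    m=np.array(loc(back("top",Z(*z),.083)))-[.02,.06];print(np.hypot(*m),np.degrees(np.arctan2(m[1],m[0])%6.283))
print(back("top",Z(592,422),.06),back("top",Z(415,75),.113))
print("axis",T(p,[.02,.06,.083]))
E
python3 - <<'E'
import cv2
im=cv2.imread("pics/scene0.png")[155:275,215:395]
cv2.imwrite("pics/scz.png",cv2.resize(im,None,fx=4.4,fy=4.4,interpolation=cv2.INTER_CUBIC))
E
```

```text
[0.55349628 0.0856142  0.00964058] [ 0.12390356 -0.0833209   0.08318621 -0.28111024  0.07742927  0.11058184
 -0.28017787  0.22506747]
btn [ 0.48974023 -0.01987225  0.097     ] [np.float64(-0.0647700233499485), np.float64(-0.10486691286350092)]
ring [0.57197248 0.14485015 0.098     ] [np.float64(0.01904639960521851), np.float64(0.0590550784231122)]
knob [0.52726754 0.19425758 0.134     ] [-0.04518015  0.04889119] 0.06657021500693786 0.2227657179013356
0.09452293843000627 120.09120219309558
0.08774276424736187 139.85740239920386
0.09360392249647137 160.33448578881422
0.08836644341111259 180.08540726549742
0.09386148666845424 200.56193247175082
0.08716133064503899 219.96862560821376
0.09418247747471818 239.92724522043366
[ 0.38529362 -0.03602029  0.06      ] [0.64083489 0.06376497 0.113     ]
axis [[0.57291692 0.14580422 0.083     ]]
```

View pics/scz.png

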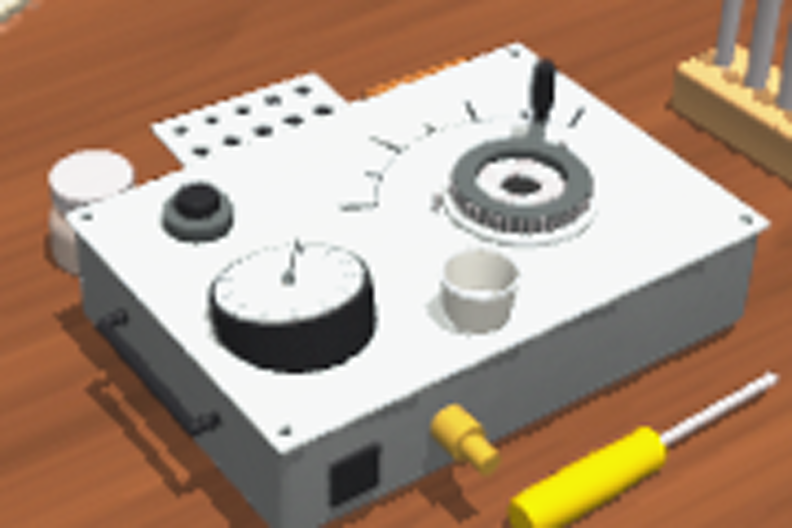

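```bash
cat >> h.py <<'E'
from scipy.spatial.transform import Rotation as Ro
TP=np.array([0.5535,0.0856,0.00964])
def tool():
    s=get_state();w,x,y,z=s["ee_rot"];return s,Ro.from_quat([x,y,z,w]).as_matrix()
def go(w):
    s,R=tool();return (R.T@(np.array(w)-s["position"])*1000).round(1)
def wproj(P):
    s,R=tool();H=calibration("wrist")["hand_eye"];K=calibration("wrist")["mtx"]
    t=(np.atleast_2d(P)-s["position"])@R
    c=(t-H[:3,3])@H[:3,:3];q=c@K.T;return q[:,:2]/q[:,2:]
def dev(p):
    c,s=np.cos(TP[2]),np.sin(TP[2]);d=np.asarray(p)[:2]-TP[:2];return np.array([c*d[0]+s*d[1],-s*d[0]+c*d[1]])
def knob(q,z=.118,r=.066):
    a=2.0944+q;return T(TP,[.02+r*np.cos(a),.06+r*np.sin(a),z])[0]
E
python3 - <<'E'
from h import *
s,R=tool();print(R.round(3))
k=knob(.22);print(k); n=R[:,1];w=k+n*.037;w[2]=.23;print(w,go(w))
# button height by two views
def ray(n,uv):
    c=calibration(n);M=c["world_to_cam"];A=M[:3,:3];return -A.T@M[:3,3],A.T@np.linalg.inv(c["mtx"])@np.array([*uv,1.])
o1,d1=ray("top",(170+561/5-.4,165+277/4-.4));o2,d2=ray("scene",(215+200/4.4-.4,155+200/4.4-.4))
x=np.linalg.lstsq(np.c_[d1,-d2],o2-o1,rcond=None)[0];print(o1+d1*x[0],o2+d2*x[1])
E
```

```text
[[-0.958  0.288 -0.001]
 [ 0.288  0.958 -0.001]
 [ 0.    -0.001 -1.   ]]
[0.52777612 0.19393529 0.118     ]
[0.53841902 0.22937152 0.23      ] [-449.7 -200.1    0.9]
[ 0.48928606 -0.01987176  0.10046895] [ 0.49056976 -0.01722126  0.10063664]
```

>>> drive_tool(targets=[0, 0, 0, -45, -20, 0, 0, 0, 0, 0, -45, -20, 0, 0, 0, 0, 0, -45, -20, 0, 0, 0, 0, 0, -45, -20, 0, 0, 0, 0, 0, -45, -20, 0, 0, 0, 0, 0, -45, -20, 0, 0, 0, 0, 0, -45, -20, 0, 0, 0, 0, 0, -45, -20, 0, 0, 0, 0, 0, -45, -20, 0, 0, 0, 0, 0, -45, -20, 0, 0, 0, 0, 0, 0, 0, 0, 0], grip_force=20)

```text
clock: 1.52
position: [0.5413, 0.2272, 0.2305]
ee_rot: [0.0, 0.147, 0.989, -0.001]
contact_force: [-0.4, 0.4, 0.2]
width: 0.0001
```

```bash
python3 - <<'E'
from h import *
s,R=tool();print(s["clock"],s["position"],s["contact_force"],s["width"])
k=knob(.22);print(wproj([k,knob(.22,.134),s["position"]]))
im=get_image("wrist");cv2.imwrite("pics/w1.png",im[:,:,::-1])
w=k+R[:,1]*.037;w[2]=.115;print(go(w))
E
```

```text
1.525 [0.5413375  0.227246   0.23050916] [-0.44349869  0.38654015  0.16237817] 6.926536655933324e-05
[[232.93211984 197.80271368]
 [230.08904153 203.10610728]
 [279.70266452 264.19711224]]
[  1.    0.4 115.6]
```

View pics/w1.png

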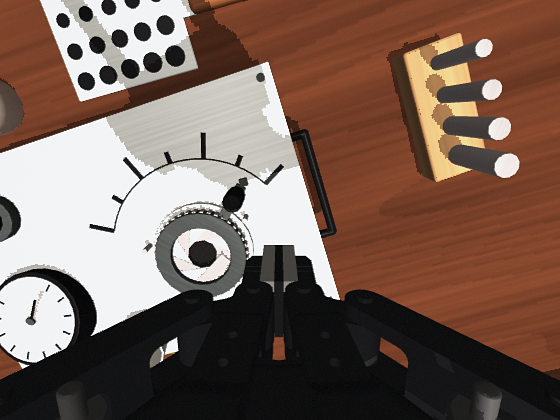

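The knob is at px (235,197), where the model predicted it. The finger sits to its right, clear of everything. I'll lower it.

>>> drive_tool(targets=[0, 0, 0, 0, 0, 29, 0, 0, 0, 0, 0, 0, 29, 0, 0, 0, 0, 0, 0, 29, 0, 0, 0, 0, 0, 0, 28, 0, 0, 0, 0, 0, 0, 0, 0])

```text
clock: 2.2
position: [0.5359, 0.2302, 0.1143]
ee_rot: [-0.003, 0.145, 0.989, -0.001]
contact_force: [0.4, 0.0, 0.5]
width: -0.0002
```

```bash
python3 - <<'E'
from h import *
s,R=tool();print(s["clock"],s["position"],s["contact_force"])
k=knob(.22);print(wproj([k,knob(.22,.134),s["position"]]))
im=get_image("wrist");cv2.imwrite("pics/w2.png",im[:,:,::-1])
print(go(k), R.round(3))
E
```

```text
2.2 [0.53589005 0.23016253 0.11429217] [0.36680376 0.04801558 0.5305787 ]
[[197.12290924 273.00259624]
 [187.84986419 290.87144454]
 [279.6988232  264.20509825]]
[ -1.2 -37.7  -2.1] [[-0.958  0.286 -0.006]
 [ 0.286  0.958 -0.001]
 [ 0.005 -0.003 -1.   ]]
```

View pics/w2.png

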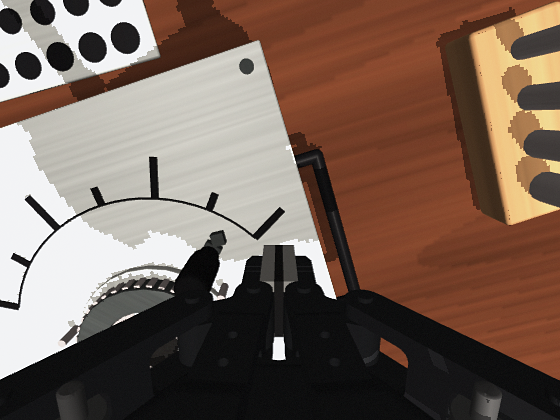

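```bash
python3 - <<'E'
from h import *
s,R=tool()
prev=np.array(s["position"])
for q in [.22,.29,.36,.43,.50,.57,.64,.71,.78,.85,.92,.99,1.06,1.13,1.2,1.25,1.3,1.35,1.39]:
    w=knob(q,.115)+np.array([R[0,1],R[1,1],0])*.022
    print(q,(R.T@(w-prev)*1000).round(1));prev=w
E
```

```text
0.22 [ -1.2 -15.7   0.9]
0.29 [ 2.2 -4.1  0. ]
0.36 [ 1.9 -4.2  0. ]
0.43 [ 1.6 -4.3  0. ]
0.5 [ 1.3 -4.4  0. ]
0.57 [ 1.  -4.5  0. ]
0.64 [ 0.7 -4.6  0. ]
0.71 [ 0.3 -4.6  0. ]
0.78 [ 0.  -4.6  0. ]
0.85 [-0.3 -4.6  0. ]
0.92 [-0.6 -4.6  0. ]
0.99 [-1.  -4.5  0. ]
1.06 [-1.3 -4.4  0. ]
1.13 [-1.6 -4.3  0. ]
1.2 [-1.9 -4.2 -0. ]
1.25 [-1.5 -2.9 -0. ]
1.3 [-1.7 -2.9 -0. ]
1.35 [-1.8 -2.8 -0. ]
1.39 [-1.5 -2.1 -0. ]
```

>>> drive_tool(targets=[0, 0, 0, -1, -6, 0, 0, 0, 0, 0, 0, -5, 0, 0, 0, 0, 0, 0, -4.5, 0, 0, 0, 0, 0, 2.2, -4.1, 0, 0, 0, 0, 0, 1.9, -4.2, 0, 0, 0, 0, 0, 1.6, -4.3, 0, 0, 0, 0, 0, 1.3, -4.4, 0, 0, 0, 0, 0, 1, -4.5, 0, 0])

```text
clock: 3.25
position: [0.5208, 0.1961, 0.116]
ee_rot: [-0.001, 0.145, 0.989, -0.0]
contact_force: [-1.9, 3.8, 0.2]
width: -0.0
```

```bash
python3 - <<'E'
from h import *
s,R=tool();print(s["clock"],s["position"],s["contact_force"])
print((R.T@(knob(.57,.115)+R[:,1]*.022-s["position"])*1000).round(1))
im=get_image("wrist");cv2.imwrite("pics/w3.png",im[:,:,::-1])
E
```

```text
3.25 [0.52082982 0.19608099 0.11603507] [-1.85593013  3.77244586  0.21392346]
[0.6 0.4 1. ]
```

View pics/w3.png

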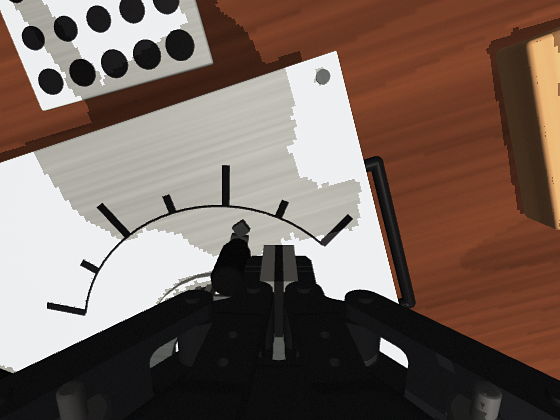

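Contact is at about 4 N. The lever point is at px (240,222), just short of the second long mark, so q is about 0.6. I'll continue along the arc.

>>> drive_tool(targets=[0, 0, 0, 1, -4.6, 0, 0, 0, 0, 0, 0.6, -4.6, 0, 0, 0, 0, 0, 0, -4.6, 0, 0, 0, 0, 0, -0.3, -4.6, 0, 0, 0, 0, 0, -0.6, -4.6, 0, 0, 0, 0, 0, -1, -4.5, 0, 0, 0, 0, 0, -1.3, -4.4, 0, 0, 0, 0, 0, -1.6, -4.3, 0, 0])

```text
clock: 4.3
position: [0.5142, 0.1603, 0.1163]
ee_rot: [0.0, 0.145, 0.989, -0.0]
contact_force: [-0.2, 3.2, -0.5]
width: -0.0
```

```bash
cat >> h.py <<'E'
def lever(q): return T(TP,[.02+.08*np.cos(2.0944+q),.06+.08*np.sin(2.0944+q),.095])[0]
def mark(q,r=.083): return T(TP,[.02+r*np.cos(2.0944+q),.06+r*np.sin(2.0944+q),.083])[0]
E
python3 - <<'E'
from h import *
s,R=tool();print(s["clock"],s["position"],s["contact_force"])
for q in (1.0,1.1,1.13,1.2,1.3):print(q,(R.T@(knob(q,.115)+R[:,1]*.022-s["position"])*1000).round(1),wproj([lever(q),mark(q)]).round().tolist())
print(wproj([mark(1.396),mark(1.396,.105)]))
im=get_image("wrist");cv2.imwrite("pics/w4.png",im[:,:,::-1])
E
```

```text
4.3 [0.51421538 0.16031846 0.1163274 ] [-0.22981063  3.19448213 -0.48378323]
1.0 [3.5 8.4 1.3] [[246.0, 215.0], [246.0, 203.0]]
1.1 [1.5 2.1 1.3] [[231.0, 220.0], [231.0, 208.0]]
1.13 [0.8 0.2 1.3] [[226.0, 221.0], [227.0, 209.0]]
1.2 [-1.1 -4.   1.3] [[216.0, 225.0], [218.0, 214.0]]
1.3 [-4.3 -9.8  1.3] [[203.0, 233.0], [205.0, 221.0]]
[[193.03680862 228.54081322]
 [165.89574867 197.46853458]]
```

View pics/w4.png

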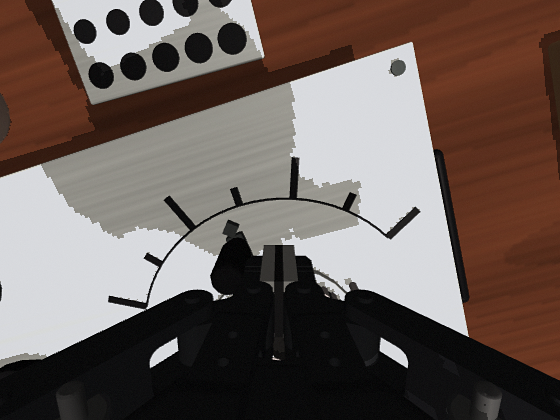

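The lever point is at px (230,221), which gives q of about 1.12. Next I'll push to about 1.35.

>>> drive_tool(targets=[0, 0, 0, -1.9, -4.2, 0, 0, 0, 0, 0, -1.5, -2.9, 0, 0, 0, 0, 0, -1.7, -2.9, 0, 0, 0, 0, 0, -1.8, -2.8, 0, 0, 0, 0, 0, 0, 0, 0, 0])

```text
clock: 4.97
position: [0.5174, 0.146, 0.1163]
ee_rot: [0.0, 0.145, 0.989, -0.0]
contact_force: [0.6, 0.4, -0.2]
width: 0.0003
```

```bash
python3 - <<'E'
from h import *
s,R=tool();print(s["clock"],s["position"],s["contact_force"])
for q in (1.25,1.3,1.35,1.4,1.45):print(q,(R.T@(knob(q,.115)+R[:,1]*.022-s["position"])*1000).round(1),wproj([lever(q),mark(q)]).round().tolist())
im=get_image("wrist");cv2.imwrite("pics/w5.png",im[:,:,::-1])
c=im[150:300,130:330];cv2.imwrite("pics/w5z.png",cv2.resize(c,None,fx=4,fy=4,interpolation=cv2.INTER_CUBIC)[:,:,::-1])
E
```

```text
4.975 [0.51738288 0.14596358 0.11631423] [ 0.57431798  0.35367988 -0.24565661]
1.25 [4.5 5.9 1.3] [[234.0, 215.0], [234.0, 204.0]]
1.3 [2.9 3.1 1.3] [[228.0, 219.0], [228.0, 208.0]]
1.35 [1.1 0.3 1.3] [[221.0, 223.0], [221.0, 212.0]]
1.4 [-0.9 -2.4  1.3] [[215.0, 228.0], [215.0, 216.0]]
1.45 [-2.9 -4.9  1.3] [[209.0, 232.0], [210.0, 221.0]]
```

View pics/w5z.png

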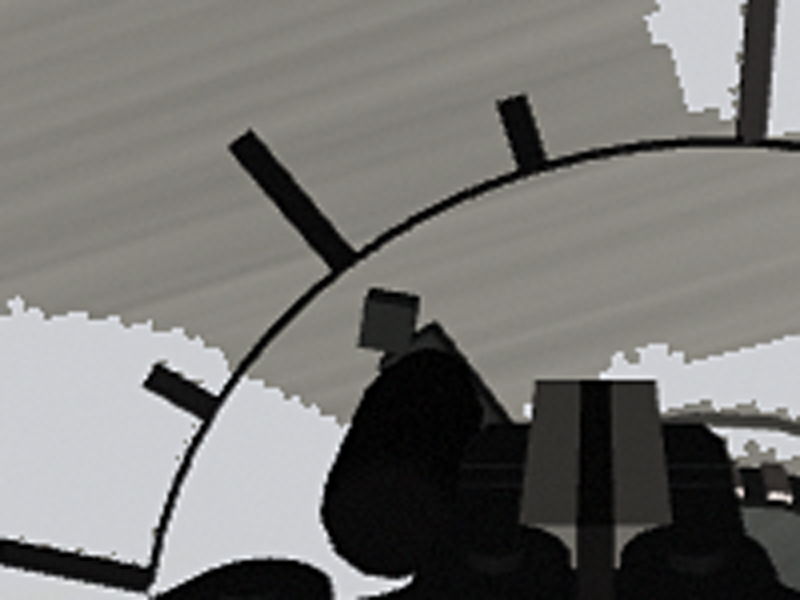

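The lever point's corner is at px (222,222), which gives q of about 1.34. The mark-40 inner end is at (216,215), where the model predicts it. About 0.055 rad remains.

>>> drive_tool(targets=[0, 0, 0, -1.1, -1.5, 0, 0, 0, 0, 0, -1.2, -1.5, 0, 0, 0, 0, 0, 0, 0, 0, 0, 0, 0, 0, 0, 0, 0, 0])

```text
clock: 5.52
position: [0.5185, 0.1429, 0.1163]
ee_rot: [0.0, 0.145, 0.989, -0.0]
contact_force: [-0.3, 1.3, 0.8]
width: -0.0001
```

```bash
python3 - <<'E'
from h import *
s,R=tool();print(s["clock"],s["position"],s["contact_force"])
for q in (1.3,1.35,1.396,1.45):print(q,(R.T@(knob(q,.115)+R[:,1]*.022-s["position"])*1000).round(1),((wproj([lever(q),mark(q)])-[130,150])*4).round().tolist())
im=get_image("wrist")
c=im[150:300,130:330];cv2.imwrite("pics/w6z.png",cv2.resize(c,None,fx=4,fy=4,interpolation=cv2.INTER_CUBIC)[:,:,::-1])
E
```

```text
5.525 [0.51848359 0.14286963 0.1163034 ] [-0.32428608  1.332906    0.76245552]
1.3 [4.8 5.7 1.3] [[411.0, 262.0], [410.0, 218.0]]
1.35 [3.  3.  1.3] [[385.0, 279.0], [385.0, 234.0]]
1.396 [1.2 0.5 1.3] [[362.0, 295.0], [362.0, 250.0]]
1.45 [-1.  -2.3  1.3] [[337.0, 315.0], [338.0, 270.0]]
```

View pics/w6z.png

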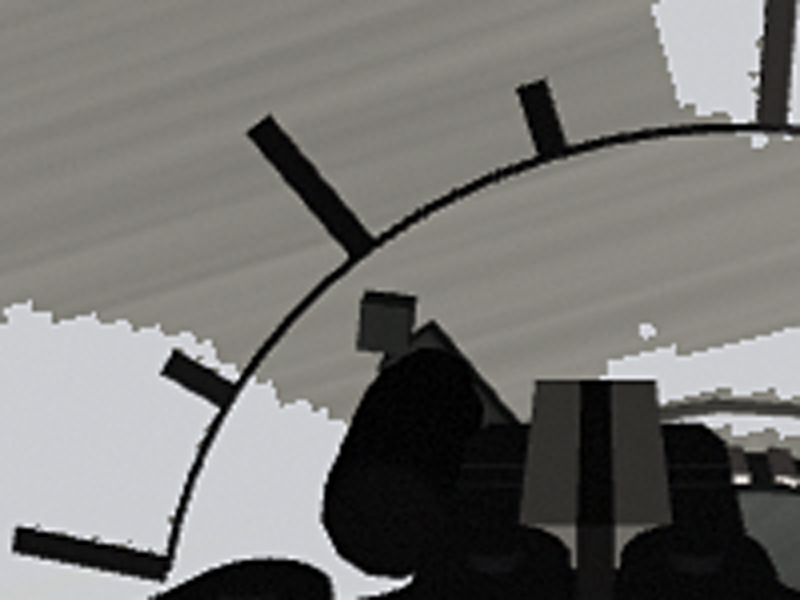

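The tip corner is at (365,290) in the zoom. The model gives (362,295) for 1.396, so q is about 1.39. I'll back off straight away from the knob, then lift.

>>> drive_tool(targets=[0, 0, 0, 0, 3, 0, 0, 0, 0, 0, 0, 12, 0, 0, 0, 0, 0, 0, 10, 0, 0, 0, 0, 0, 0, 0, -30, 0, 0, 0, 0, 0, 0, -40, 0, 0, 0, 0, 0, 0, 0, 0])

```text
clock: 6.32
position: [0.5282, 0.168, 0.1896]
ee_rot: [0.004, 0.145, 0.989, 0.001]
contact_force: [0.5, 0.2, -1.0]
width: 0.0001
```

```bash
python3 - <<'E'
from h import *
s,R=tool();print(s["clock"],s["position"],s["contact_force"])
for q in (1.3,1.35,1.396,1.45):print(q,((wproj([lever(q),mark(q),knob(q,.134)])-[100,130])*4).round().tolist())
im=get_image("wrist")
c=im[130:280,100:300];cv2.imwrite("pics/w7z.png",cv2.resize(c,None,fx=4,fy=4,interpolation=cv2.INTER_CUBIC)[:,:,::-1])
b=T(TP,[-.065,-.105,.14])[0];print(b,go(b))
E
```

```text
6.325 [0.52823225 0.16801284 0.18961618] [ 0.45074937  0.21811136 -1.03650117]
1.3 [[430.0, 207.0], [433.0, 181.0], [432.0, 336.0]]
1.35 [[412.0, 219.0], [415.0, 193.0], [415.0, 347.0]]
1.396 [[396.0, 231.0], [400.0, 205.0], [399.0, 359.0]]
1.45 [[378.0, 246.0], [382.0, 219.0], [382.0, 372.0]]
[ 0.4895152  -0.02002171  0.14      ] [ -18.  -190.5   47.4]
```

View pics/w7z.png

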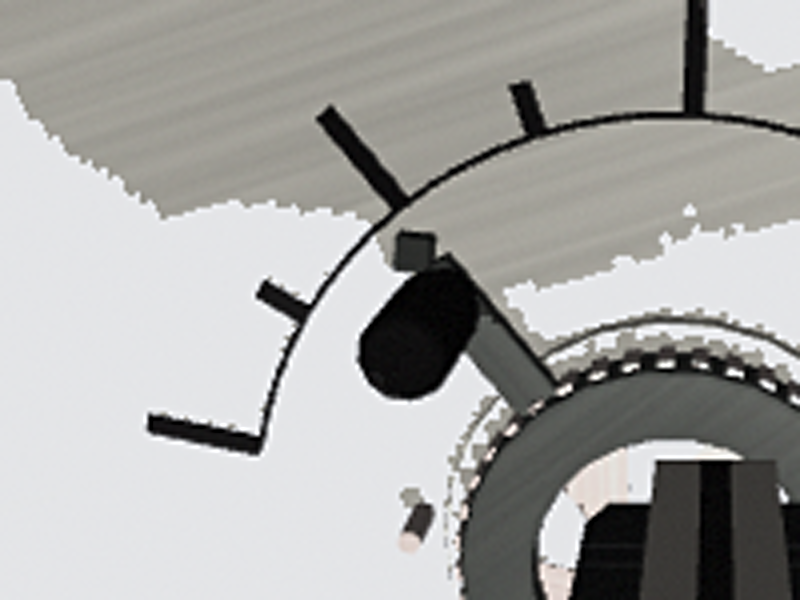

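The tip corner at (399,232) and knob top at (399,357) both match 1.396. Next is the button.

>>> drive_tool(targets=[0, 0, 0, -4, -38, 0, 0, 0, 0, 0, -4, -38, 0, 0, 0, 0, 0, -4, -38, 0, 0, 0, 0, 0, -3, -38, 0, 0, 0, 0, 0, -3, -38, 0, 0, 0, 0, 0, 0, 0, 0, 0, 0, 0, 0, 0, 0, 25, 0, 0, 0, 0, 0, 0, 25, 0, 0, 0, 0, 0, 0, 0, 0])

```text
clock: 7.5
position: [0.4863, -0.019, 0.134]
ee_rot: [-0.003, 0.145, 0.989, 0.0]
contact_force: [-0.3, 0.1, -0.2]
width: -0.0
```

```bash
python3 - <<'E'
from h import *
s,R=tool();print(s["clock"],s["position"],s["contact_force"])
b=T(TP,[-.065,-.105,.100])[0];print(b,go(b),wproj([b]))
im=get_image("wrist");cv2.imwrite("pics/w8.png",im[:,:,::-1])
E
```

```text
7.5 [ 0.48626519 -0.0189566   0.13396537] [-0.28554563  0.10488044 -0.21075839]
[ 0.4895152  -0.02002171  0.1       ] [-3.6 -0.1 33.9] [[279.27417915 243.97007559]]
```

View pics/w8.png

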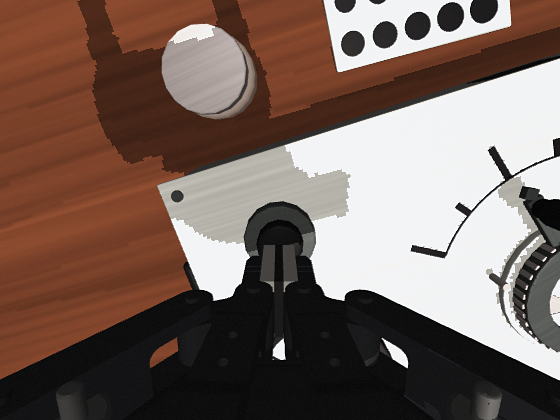

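>>> drive_tool(targets=[0, 0, 0, -2.5, 0, 14, 0, 0, 0, 0, 0, 0, 14, 0, 0, 0, 0, 0, 0, 3, 0, 0, 0, 0, 0, 0, 3, 0, 0, 0, 0, 0, 0, 1, 0, 0, 0, 0, 0, 0, 0, 0])

```text
clock: 8.3
position: [0.4903, -0.0209, 0.1015]
ee_rot: [-0.0, 0.145, 0.989, 0.0]
contact_force: [-2.8, 1.2, 2.7]
width: -0.0003
```

>>> drive_tool(targets=[0, 0, 0, 0, 0, 1.5, 0, 0, 0, 0, 0, 0, 1.5, 0, 0, 0, 0, 0, 0, 0, 0])

```text
clock: 8.68
position: [0.4906, -0.021, 0.099]
ee_rot: [0.0, 0.145, 0.989, 0.0]
contact_force: [-4.1, 1.3, 8.0]
width: -0.0
```

>>> drive_tool(targets=[0, 0, 0, 0, 0, 1.5, 0, 0, 0, 0, 0, 0, 1.5, 0, 0, 0, 0, 0, 0, 0, 0])

```text
clock: 9.05
position: [0.4906, -0.021, 0.0986]
ee_rot: [0.001, 0.145, 0.989, -0.0]
contact_force: [-8.6, 2.1, 26.7]
width: 0.0002
```

```bash
python3 - <<'E'
from h import *
s,R=tool();print(s["clock"],s["position"],s["contact_force"])
im=get_image("scene");cv2.imwrite("pics/s9z.png",cv2.resize(im[155:275,215:395],None,fx=4.4,fy=4.4,interpolation=cv2.INTER_CUBIC)[:,:,::-1])
E
```

```text
9.05 [ 0.49063055 -0.02101503  0.09861943] [-8.57082687  2.09914698 26.7303998 ]
```

View pics/s9z.png

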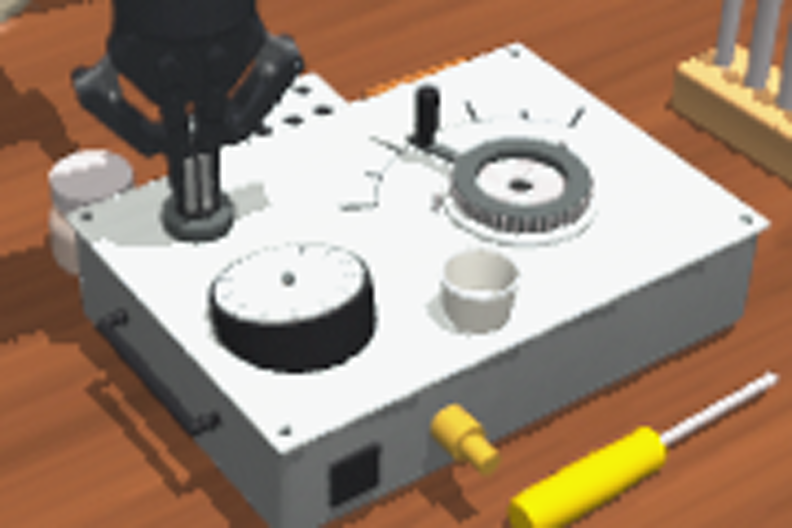

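It reaches a hard stop at z 0.0986. The needle no longer shows at its old position, so I'll check the needle from the top view while the button is held down.

```bash
python3 - <<'E'
from h import *
im=get_image("top")[165:310,170:320];cv2.imwrite("pics/t10.png",cv2.resize(im,None,fx=5,fy=4,interpolation=cv2.INTER_CUBIC)[:,:,::-1])
E
```

```text
(no output)
```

View pics/t10.png

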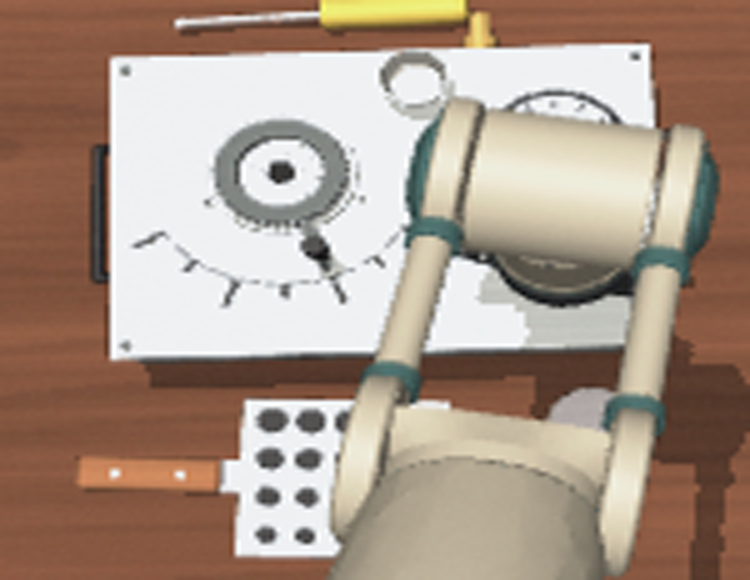

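The gauge is hidden by the arm here, but the lever is in line with the third long mark (340,289). Now I'll lift off slowly and then retreat up.

>>> drive_tool(targets=[0, 0, 0, 0, 0, -3, 0, 0, 0, 0, 0, 0, -5, 0, 0, 0, 0, 0, 0, -10, 0, 0, 0, 0, 0, 0, -40, 0, 0, 0, 0, 0, 0, -40, 0, 0, 0, 0, 0, 0, -40, 0, 0, 0, 0, 0, 0, 0, 0])

```text
clock: 10.02
position: [0.4934, -0.0216, 0.2369]
ee_rot: [0.004, 0.145, 0.989, -0.0]
contact_force: [0.4, 0.3, -0.2]
width: -0.0
```

```bash
python3 - <<'E'
from h import *
s,R=tool();print(s["clock"],s["position"],s["contact_force"])
im=get_image("scene")[155:275,215:395];cv2.imwrite("pics/s11z.png",cv2.resize(im,None,fx=4.4,fy=4.4,interpolation=cv2.INTER_CUBIC)[:,:,::-1])
cv2.imwrite("pics/w11.png",get_image("wrist")[:,:,::-1])
for q in (1.35,1.396,1.45): print(wproj([lever(q),knob(q,.134)]).round(1).tolist())
E
```

```text
10.025 [ 0.49340377 -0.0215719   0.23690332] [ 0.35677733  0.30007821 -0.1810405 ]
[[446.7, 152.3], [481.5, 174.5]]
[[442.7, 155.0], [477.7, 176.9]]
[[438.2, 158.3], [473.4, 180.0]]
```

View pics/s11z.png

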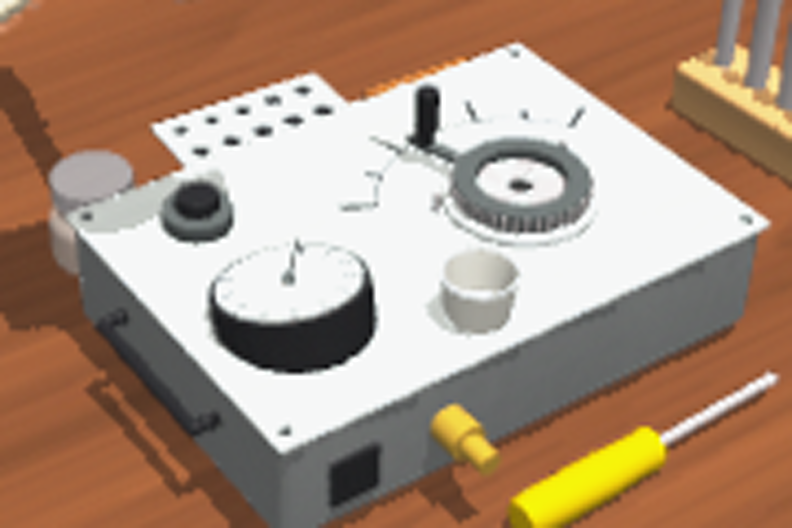

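View pics/w11.png

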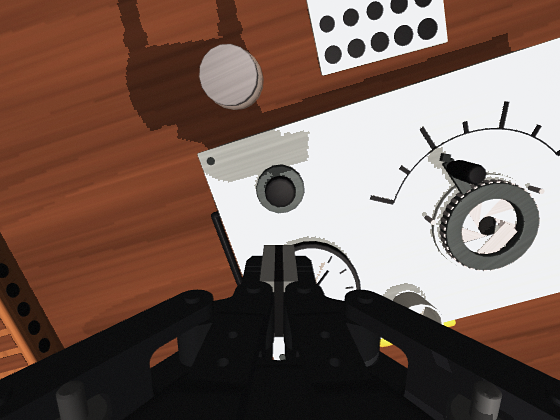

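The button is up again and the needle is back at its rest position, having been away while the button was down. The lever point is at px (443,156), where 1.396 predicts (443,155). Nothing else appears to have moved.

```bash
python3 -c "
from rig import *
print(sign_off())"
```

```text
the job is handed in; nothing more can be done
None
```

The tester is set to ring gauge 40, the test button has been pressed and is up again, and the job is handed in at about 10 s on the robot's clock. `sign_off` gave no verdict.

- **Iris lever:** I pushed the knob round with the shut fingertips, at about 4 N in the readings I took. After I backed off, the lever's point matched the third long mark to within about 0.02 rad (estimated iris angle 1.39, target 1.396). It was still there in the wrist picture taken after the button press.
- **Test button:** I pressed it until it met a hard stop, where the force rose to about 27 N. The gauge needle was not in its rest position in the scene picture while the button was down, and it was back afterwards with the button up. The top camera could not confirm the needle because the arm hid the gauge. I judged "fully down" from the hard stop and the scene picture.
- **At hand-in:** The arm was about 14 cm above the button with contact force near zero. The cup, gauge plate, glue pot and screwdriver looked unmoved in the last pictures, as did the parts of the standards and mould that they showed.

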